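Switch off the hob zone left on and put the right lid on its pan

TASK

One zone of the double hob has been left on; its control knob, right in front of the zone, shows which. Turn that zone fully off first, then put the lid that fits on the pan standing on it so the potatoes stay hot: set it down gently, without letting it drop, so that it sits flush on the rim all round. Leave the other pan uncovered to cool, its zone off, and both pans, the other lid and everything else where they are.

Things in the scene. Friction and masses are not known exactly. Their poses are not given: they have to be found in the camera images.
- hob: fixed double table-top hob, steel, black glass top, 349 (x) by 470 (y) by 62 mm high; origin at the centre of its underside, x to the rear, y left, z up. Two printed 184 mm zones, level with the top, centred at x = +43, y = +115 (left) and -115 mm (right). Two knobs on the front strip at x = -127 mm: each stands directly in front of the zone it controls, 170 mm from its centre
- knob_a (a joint): control of one hob zone: 0 = off, against its stop, bar square to the hob's front edge; grows clockwise seen from above, to 4.71 rad; a zone left on reads 0.7 to 1.5. Switch off by turning anticlockwise to the stop: about 0.06 Nm, no spring, stays where left. Either control may be on, and either may be the left or the right one
- knob_b (a joint): control of one hob zone: 0 = off, against its stop, bar square to the hob's front edge; grows clockwise seen from above, to 4.71 rad; a zone left on reads 0.7 to 1.5. Switch off by turning anticlockwise to the stop: about 0.06 Nm, no spring, stays where left. Either control may be on, and either may be the left or the right one
- knob_a_grip (a point): on the axis of knob a, 37 mm above the hob's top, at gripping height. The knob: black disc 60 mm across, top 14 mm above the hob, with an upright bar 57 mm long, 14 mm wide, 14 to 44 mm above the hob. This point's x axis lies along the bar and turns with it, z up. White index line at the bar's -x end; at off it points to the hob's rear, at a printed tick
- knob_b_grip (a point): the same for knob b
- knob_a_index (a point): outer end of knob a's white index line, on the top of the bar, 26 mm from the knob's axis; it swings as the knob turns
- knob_b_index (a point): the same for knob b
- pan_small: open steel saucepan with potatoes (10 mm or more below its rim), 140 mm across outside, 134 inside, 70 mm high, about 0.9 kg, on one zone of the hob; origin at the centre of its underside, z up, x along its thin handle, which reaches 200 mm from the origin at rim height and points roughly to the hob's rear. Which pan is on which zone varies
- pan_large: like the small pan, on the other zone: 170 mm across outside, 164 inside, 78 mm high, about 1.2 kg, handle to 215 mm
- lid_small: steel lid of the small pan, 146 mm across, 0.2 kg, right way up on the table beside the hob; origin at the centre of its underside, z up. A lip 8 mm deep, 129 mm across, tapering to 121, drops inside the pan: seated, the origin is 8 mm below the pan's rim. Handle on top: bar 70 mm long (x), 14 wide, 12 high, its middle 48 mm above the origin, black, on two end posts; lid top at 18 mm
- lid_large: lid of the large pan, 176 mm across, 0.28 kg, lip 159 mm across, tapering to 151; otherwise as the small lid, same handle and heights. It lies on the other side of the hob; which side varies
- mill: dark wooden pepper mill, 60 mm across, 185 mm tall; bystander, origin at the centre of its underside
- dredger: steel flour shaker, 72 mm across, 111 mm tall; bystander, origin at the centre of its underside
- glass: empty open glass jar, 86 mm across, 75 mm tall; bystander, origin at the centre of its underside
Not all that is in view belongs to the job. Leave any pink look-alike of the lid_large alone.

How it is judged:
By the outcome, as a careful person would: the job done as asked, in the order asked, and still so for the second after the job is handed in, with the robot touching nothing.
It also fails if it takes over 54 s, if anything falls off the work surface, if the arm or the gripper's body presses on something with over 40 N, if the wrist force passes 120 N, or if a joint passes its speed limit or range.

ROBOT

A 6-joint arm with a two-finger parallel gripper is mounted at the origin on the work surface. World frame = base frame: x ahead of the robot, y to its left, z up, the work surface at z = 0. Lengths are in m, angles in rad, forces in N, time in s.
With the tool pointing down it reaches from about 0.375 to 0.825 m from the base axis. Payload 5.5 kg.
Tool frame: the origin (TCP) lies on the centre line of the jaws, within the pads' length; the fingertips stand 19 mm ahead of it and the grasp point (between the pads) is the TCP (bot.finger_overhang is the distance from the TCP to the fingertips, in m); z points along the fingers, y is the direction in which the jaws open and shut (so a half turn about z gives the same grasp; the last joint's range is limited). The gripper opens to 85 mm and grips with 20 to 120 N. Pads are 22 mm wide; open, the fingers measure 114 mm over their backs; the gripper's body (76 mm by 85 mm) begins 54 mm behind the grasp point. The pads swing forward as they close: fully open they stand 13 mm farther back than shut.
Start: joints at [1.317, 0.314, -0.047, 1.21, 0, 1.571], TCP at [0.151, 0.581, 0.25] pointing down, gripper open.
Joint ranges: [-2.67, 2.67], [-0.69, 1.73], [-1.03, 1.25], [-2.08, 2.16], [-1.42, 1.45], [-3.14, 3.14]. Speed limits (rad/s): [2.39, 2.39, 3.01, 3.14, 3.14, 3.14].

INTERFACE

Orientations are given as a 3x3 rotation matrix whose columns are the frame's x, y, z axes.
In Python, from station import bot gives the robot as it stands.
- The arm moves only by the tool arm_command, never from a script. Its argument "plan" is a list that holds one entry, the list of rows, each a list of 5 numbers: the shift along the tool's x, y, z in m, then the turn about the tool's z in rad, then the opening, from 0 (shut) to 1 (fully open). In form: [[[x, y, z, yaw, gripper], ...]]. A call has 1 to 5 rows; each row is the pose to reach, as a shift and turn from the pose commanded when the call began, along the tool's axes at that moment; what a row does not reach only later rows make up. A row lasts 1/12 s, in which the tool goes at most 41.7 mm and 7.16 degrees, less where a joint would pass 70% of its speed; a pose out of reach is approached as far as the arm can. A call with a gripper value outside its range is refused whole. The fingers move at their own pace and stop on an object; "force" is the grip in N (left out, the last holds). Time passes only in rows, so rows that repeat a pose let the fingers close. It gives the time, the measured TCP pose, the force and the opening at its end, in the units of the state.
- bot.state(): the state, without advancing time (a new reading comes with each control period).
- bot.read_camera(name): name is "scene" or "top" or "wrist"; returns (picture, depth): 420x560x3 uint8, blue, green, red; 420x560 float32, m along the optical axis (not along the pixel's ray), 0 where there is no reading.
- bot.calibration(name): a dict with "vertical_fov" (degrees; the focal length in pixels is half the picture's height over the tangent of half this angle, whatever the lens; pixels are square), "cx", "cy" (the principal point, pixels), "eye" and "rotation" of the camera in the world; the wrist camera has in their place "hand_eye" (4x4, takes a point from camera to tool coordinates, whose origin is the TCP and whose axes are the flange's). Camera axes: x right, y up, looking along -z (the intrinsics and any distortion apply to the point x, -y, -z); pixel columns grow to the right and rows downward; lengths in m; the calibration is good to about 2 mm. The wrist camera is an equidistant fisheye: a pixel r from the principal point sees the ray r / f radians off the axis. A picture is of the moment at which its call begins: read the wrist's pose just before it. calibration takes no time and is no camera call.
- bot.sign_off(): hands the job in, once; it reports no verdict.
The state is a dict: "t": time; "qpos": joint angles; "joint_vel": joint speeds; "joint_efforts": joint torques, N m; "ee_pos": TCP position; "orientation": TCP orientation; "ft_force": force on the tool from outside, world axes, zero at the start; "wrist_torque": the same for the moment, N m; "opening": finger opening in m.
Only numpy, scipy, OpenCV 4.12 (cv2) and the standard library are available. Lean on these libraries where they do the work, as an engineer would, in place of code of your own. Each camera call takes 0.05 s, during which the arm holds its last target.

## Working session

There is one attempt and no reset: what is moved stays moved. The work goes in short steps, Python scripts to look and compute and a tool call to move; the robot and the scene stay as the last step left them, time stands still between calls to the robot, and variables do not carry over. Pictures are saved under pics/ and viewed, and the job is handed in when it is done.

Besides the shell and the picture viewer there is one more tool, called after "Emit:" as name(argument=value, ...) on one line, values as JSON. arm_command: Moves the arm, as the interface text tells. Its arguments: {"type":"object","properties":{"plan":{"type":"array","items":{"type":"array","items":{"type":"array","items":{"type":"number"}}}},"force":{"type":"number"}},"required":["plan"]}

```bash
ls; mkdir -p pics
python3 - <<'E'
from station import bot
import cv2,numpy as np
print(bot.state())
for n in("scene","top","wrist"):
    p,d=bot.read_camera(n); cv2.imwrite(f"pics/{n}0.png",p); np.save(f"pics/{n}0.npy",d); print(n,bot.calibration(n))
E
```

```text
pics
{'t': 0.0, 'qpos': array([ 1.31696913e+00,  3.14254421e-01, -4.80897271e-02,  1.21017600e+00,
        8.57122106e-06,  1.57078753e+00]), 'joint_vel': array([ 0.00101257,  0.00013654,  0.00049325, -0.00121209, -0.00042919,
       -0.00030926]), 'joint_efforts': array([ 1.71133033e-03, -5.39590180e+01,  3.39749551e+01,  1.94077258e-02,
        6.19471866e-04,  6.98040708e-06]), 'ee_pos': array([0.15052727, 0.58025013, 0.24941283]), 'orientation': array([[-9.67960670e-01,  2.51101468e-01, -4.41165089e-04],
       [ 2.51101856e-01,  9.67959235e-01, -1.66643168e-03],
       [ 8.58638009e-06, -1.72381770e-03, -9.99998514e-01]]), 'ft_force': array([ 0.41546354, -0.14020823,  0.05257581]), 'wrist_torque': array([-0.01827633, -0.00893926,  0.0214399 ]), 'opening': 0.08508348256954085}
scene {'vertical_fov': 51.05774263191692, 'cx': 285.0839540768079, 'cy': 211.1399906279579, 'eye': array([1.21377261, 0.54097348, 0.98017086]), 'rotation': array([[-0.57497608, -0.58081816,  0.5762402 ],
       [ 0.81793536, -0.39118339,  0.42184987],
       [-0.01960247,  0.71388081,  0.69999281]])}
top {'vertical_fov': 52.437980465125605, 'cx': 275.6079987879612, 'cy': 211.12142836534264, 'eye': array([0.35622168, 0.00135676, 1.19084787]), 'rotation': array([[-2.24727283e-03,  9.92285104e-01, -1.23956532e-01],
       [-9.99859326e-01, -1.69264413e-04,  1.67719935e-02],
       [ 1.66216179e-02,  1.23976785e-01,  9.92145896e-01]])}
wrist {'vertical_fov': 65.70646984690485, 'cx': 280.1438682540299, 'cy': 198.97285243145768, 'hand_eye': array([[ 7.23644066e-04,  9.57925692e-01,  2.87015410e-01,
         7.22260241e-02],
       [ 9.99999469e-01, -9.03808946e-04,  4.95228208e-04,
        -4.44942401e-05],
       [ 7.33798919e-04,  2.87014899e-01, -9.57925837e-01,
        -1.23535634e-01],
       [ 0.00000000e+00,  0.00000000e+00,  0.00000000e+00,
         1.00000000e+00]])}
```

View pics/scene0.png

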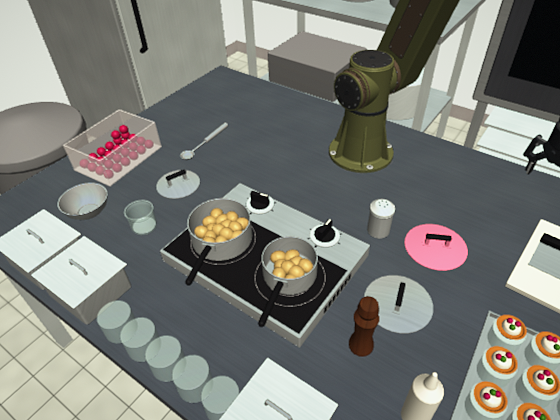

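View pics/top0.png

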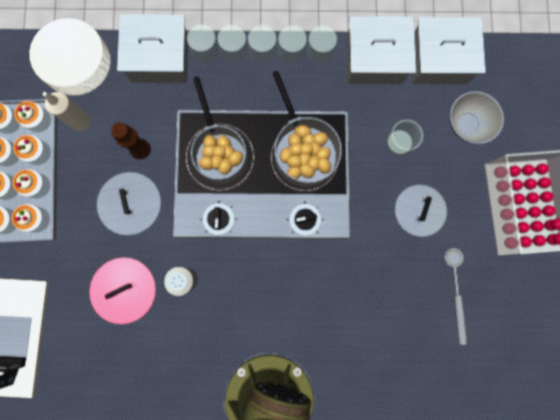

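View pics/wrist0.png

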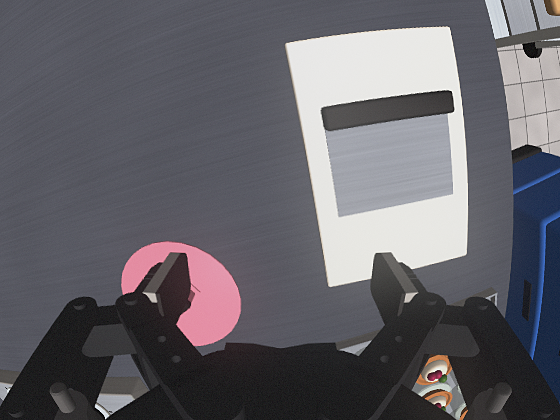

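Run:
```python
import cv2
p=cv2.imread("pics/top0.png");q=p[190:245,190:335]
cv2.imwrite("pics/topz.png",cv2.resize(q,None,fx=5.4,fy=5.4,interpolation=cv2.INTER_CUBIC))
p=cv2.imread("pics/scene0.png");q=p[180:255,240:350]
cv2.imwrite("pics/scz.png",cv2.resize(q,None,fx=6,fy=6,interpolation=cv2.INTER_CUBIC))
```

```text
(no output)
```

View pics/topz.png

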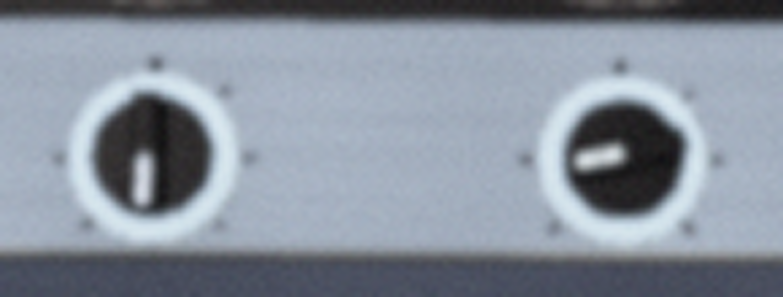

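View pics/scz.png

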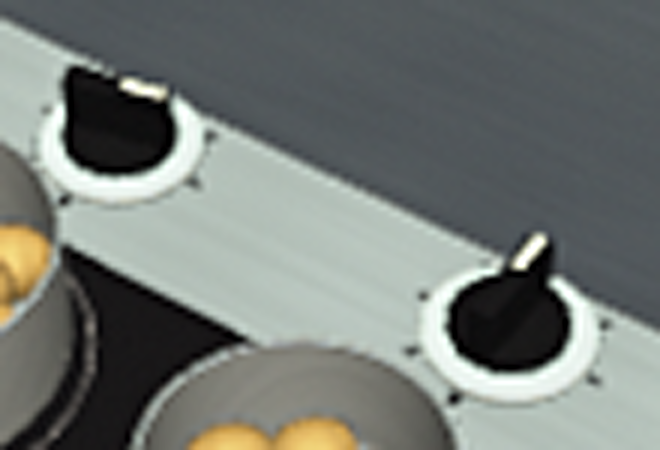

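```bash
cat > h.py <<'E'
from station import bot
import cv2,numpy as np
def f(c): return 210/np.tan(np.radians(c["vertical_fov"])/2)
def pose(name):
    c=bot.calibration(name)
    if name!="wrist": return c["rotation"],c["eye"],c
    s=bot.state();R=s["orientation"];T=np.eye(4);T[:3,:3]=R;T[:3,3]=s["ee_pos"]
    M=T@c["hand_eye"];return M[:3,:3],M[:3,3],c
def rays(name,px,P=None):
    R,e,c=P or pose(name);px=np.atleast_2d(px).astype(float)
    u=(px[:,0]-c["cx"])/f(c);v=(px[:,1]-c["cy"])/f(c)
    if name=="wrist":
        r=np.hypot(u,v)+1e-12;d=np.c_[np.sin(r)*u/r,-np.sin(r)*v/r,-np.cos(r)]
    else: d=np.c_[u,-v,-np.ones_like(u)]
    return e,d@R.T
def toplane(name,px,z,P=None):
    e,d=rays(name,px,P);return e+d*((z-e[2])/d[:,2])[:,None]
def project(name,X,P=None):
    R,e,c=P or pose(name);q=(np.atleast_2d(X)-e)@R
    x,y,z=q[:,0],-q[:,1],-q[:,2]
    if name=="wrist":
        th=np.arctan2(np.hypot(x,y),z);n=np.hypot(x,y)+1e-12;u=th*x/n;v=th*y/n
    else:u=x/z;v=y/z
    return np.c_[u*f(c)+c["cx"],v*f(c)+c["cy"]]
def circ(P):
    A=np.c_[2*P[:,:2],np.ones(len(P))];s=np.linalg.lstsq(A,(P[:,:2]**2).sum(1),rcond=None)[0]
    return s[:2],np.sqrt(s[2]+s[0]**2+s[1]**2)
def big(m):
    c=cv2.findContours(m.astype(np.uint8),cv2.RETR_EXTERNAL,cv2.CHAIN_APPROX_NONE)[0]
    return sorted(c,key=cv2.contourArea)[::-1]
def bar(c,name,z,P=None):
    "centre, direction deg, length, width of dark bar contour on plane z"
    W=toplane(name,c.reshape(-1,2),z,P)[:,:2];r=cv2.minAreaRect((W*1000).astype(np.float32))
    b=cv2.boxPoints(r);e1=b[1]-b[0];e2=b[2]-b[1];L=e1 if np.hypot(*e1)>np.hypot(*e2) else e2
    return np.array(r[0])/1000,np.degrees(np.arctan2(L[1],L[0]))%180,r[1]
E
python3 - <<'E'
from h import *
p=cv2.imread("pics/top0.png");g=cv2.cvtColor(p,6).astype(int)
hsv=cv2.cvtColor(p,cv2.COLOR_BGR2HSV)
def roi(m,x0,y0,x1,y1):
    o=np.zeros_like(m);o[y0:y1,x0:x1]=m[y0:y1,x0:x1];return o
# lid
for nm,(x0,y0,x1,y1) in {"lidL":(90,165,168,242),"lidR":(388,178,455,243)}.items():
    m=roi(g>105,x0,y0,x1,y1)
    c=big(m)[0];h=cv2.convexHull(c).reshape(-1,2)
    for z in (.01,):print(nm,circ(toplane("top",h,z)))
    m=roi(g<45,x0+8,y0+8,x1-8,y1-8);c=big(m)[0];print(bar(c,"top",.054))
# knob rings
for nm,(x0,y0,x1,y1) in {"kL":(200,202,237,237),"kR":(286,202,324,237)}.items():
    m=roi(g>205,x0,y0,x1,y1);m=cv2.morphologyEx(m.astype(np.uint8),cv2.MORPH_CLOSE,np.ones((3,3)))
    c=big(m)[0];h=c.reshape(-1,2);C,r=circ(toplane("top",h,.062));print(nm,C,r)
# hob corners
q=roi((g>115)&(g<200),170,185,352,240);c=big(q)[0];r=cv2.minAreaRect(toplane("top",c.reshape(-1,2),.062)[:,:2].astype(np.float32));print(r,cv2.boxPoints(r))
d=np.load("pics/top0.npy")
R,e,c=pose("top")
def pt(u,v):
    return e+d[v,u]*(R@np.array([(u-c["cx"])/f(c),-(v-c["cy"])/f(c),-1]))
for u,v in[(128,185),(128,203),(127,200),(110,205),(305,219),(290,240),(200,215)]:print((u,v),pt(u,v))
E
```

```text
lidL (array([0.52696567, 0.39127807]), np.float64(0.08948831082018749))
(array([0.51095584, 0.38279965]), np.float32(21.748055), (34.529666900634766, 7.4020304679870605))
lidR (array([ 0.50702637, -0.42554389]), np.float64(0.0744797781696092))
(array([ 0.50500143, -0.42191733]), np.float32(160.12103), (10.267435073852539, 63.097042083740234))
kL [0.47758539 0.13571329] 0.03942741485859779
kR [ 0.47561803 -0.09529072] 0.03942343549961295
((0.4983624219894409, 0.01998281478881836), (0.4703460931777954, 0.14024680852890015), 89.93196868896484) [[ 0.42795983 -0.2151068 ]
 [ 0.56820655 -0.21527334]
 [ 0.56876504  0.2550724 ]
 [ 0.4285183   0.25523895]]
(128, 185) [0.57638282 0.39217686 0.01562488]
(128, 203) [0.52501533 0.38837952 0.02091896]
(127, 200) [0.53396832 0.39276949 0.01699223]
(110, 205) [0.51897477 0.43615579 0.02430476]
(305, 219) [ 0.47164885 -0.09242102  0.10376299]
(290, 240) [ 4.23706591e-01 -5.87781308e-02  2.35844687e-04]
(200, 215) [0.48707329 0.18347372 0.06054649]
```

```bash
cat >> h.py <<'E'
def nav(x,y,z,ang=None):
    s=bot.state();R=s["orientation"];p=s["ee_pos"]
    a=np.degrees(np.arctan2(R[1,0],R[0,0]));sh=R.T@(np.array([x,y,z])-p)
    yaw=0 if ang is None else -((ang-a+180)%360-180)
    print("t %.2f pos %s ang %.2f tilt %.4f q6 %.2f F %s T %s open %.4f"%(s["t"],p.round(4),a,R[2,2],s["qpos"][5],s["ft_force"].round(1),s["wrist_torque"].round(2),s["opening"]))
    print("shift",sh.round(4),"yaw %.4f rad"%np.radians(yaw))
E
python3 - <<'E'
from h import *
nav(.476,-.095,.23,100)
p=cv2.imread("pics/top0.png");hsv=cv2.cvtColor(p,6)
m=np.zeros_like(hsv);m[209:229,296:314]=hsv[209:229,296:314]
mm=(m>150).astype(np.uint8)
mm=np.zeros_like(mm);sub=hsv[212:227,298:312];mm[212:227,298:312]=sub>130
for c in big(mm)[:2]:
    print(c.reshape(-1,2).mean(0),toplane("top",c.reshape(-1,2),.106).round(3)[:,:2].tolist())
E
```

```text
t 0.15 pos [0.1505 0.5804 0.2496] ang 165.46 tilt -1.0000 q6 1.57 F [ 0.  -0.1  0.8] T [-0.01  0.07  0.02] open 0.0853
shift [-0.4846 -0.572   0.0204] yaw 1.1425 rad
[301.0625 218.5625] [[0.477, -0.082], [0.474, -0.079], [0.474, -0.077], [0.474, -0.074], [0.471, -0.074], [0.469, -0.074], [0.469, -0.077], [0.469, -0.079], [0.469, -0.082], [0.469, -0.085], [0.471, -0.087], [0.471, -0.09], [0.474, -0.092], [0.477, -0.09], [0.477, -0.087], [0.477, -0.085]]
```

Emit:
arm_command(plan=[[[-0.134, -0.158, 0.005, 0.12, 1], [-0.134, -0.158, 0.005, 0.24, 1], [-0.134, -0.158, 0.005, 0.36, 1], [-0.134, -0.158, 0.005, 0.48, 1], [-0.134, -0.158, 0.005, 0.6, 1]]])

```text
t: 0.57
ee_pos: [0.2409, 0.3922, 0.2449]
orientation: [[-0.653, 0.757, -0.0], [0.757, 0.653, -0.001], [-0.0, -0.0, -1.0]]
ft_force: [1.0, -0.3, 0.9]
opening: 0.0855
```

Run:
```python
from h import *
nav(.476,-.095,.23,100)
```

```text
t 0.57 pos [0.2409 0.3922 0.2449] ang 130.78 tilt -1.0000 q6 1.88 F [ 1.  -0.3  0.9] T [ 0.03 -0.05 -0.02] open 0.0855
shift [-0.5224 -0.1402  0.0152] yaw 0.5372 rad
```

Emit:
arm_command(plan=[[[-0.2, -0.054, 0.005, 0.12, 1], [-0.2, -0.054, 0.005, 0.24, 1], [-0.2, -0.054, 0.005, 0.36, 1], [-0.2, -0.054, 0.005, 0.48, 1], [-0.2, -0.054, 0.005, 0.537, 1]]])

```text
t: 0.98
ee_pos: [0.3316, 0.206, 0.2403]
orientation: [[-0.174, 0.985, 0.0], [0.985, 0.174, 0.0], [0.0, 0.0, -1.0]]
ft_force: [1.1, 1.1, 1.0]
opening: 0.0853
```

Run:
```python
from h import *
nav(.476,-.095,.23,100)
```

```text
t 0.98 pos [0.3316 0.206  0.2403] ang 100.03 tilt -1.0000 q6 1.95 F [1.1 1.1 1. ] T [-0.   -0.04  0.01] open 0.0853
shift [-0.3215  0.0898  0.0103] yaw 0.0004 rad
```

Emit:
arm_command(plan=[[[-0.2, 0.056, 0.005, 0, 1], [-0.2, 0.056, 0.005, 0, 1], [-0.2, 0.056, 0.005, 0, 1], [-0.2, 0.056, 0.005, 0, 1], [-0.2, 0.056, 0.005, 0, 1]]])

```text
t: 1.4
ee_pos: [0.4226, 0.019, 0.2353]
orientation: [[-0.179, 0.984, 0.0], [0.984, 0.179, 0.0], [0.0, 0.0, -1.0]]
ft_force: [0.6, 1.4, 0.1]
opening: 0.0853
```

Emit:
arm_command(plan=[[[-0.121, 0.034, 0.005, 0, 1], [-0.121, 0.034, 0.005, 0, 1], [-0.121, 0.034, 0.005, 0, 1], [-0.121, 0.034, 0.005, 0, 1], [-0.121, 0.034, 0.005, 0, 1]]])

```text
t: 1.82
ee_pos: [0.4777, -0.0938, 0.2297]
orientation: [[-0.175, 0.985, -0.001], [0.985, 0.175, 0.0], [0.0, -0.001, -1.0]]
ft_force: [0.3, 0.5, -0.2]
opening: 0.0853
```

Run:
```python
from h import *
nav(.476,-.095,.23,100)
P=pose("wrist");p,d=bot.read_camera("wrist");cv2.imwrite("pics/w1.png",p);np.save("pics/w1.npy",np.array([P[0].tolist(),[P[1].tolist()]*3]))
print(project("wrist",[[.4757,-.0953,.106],[.4757,-.0953,.062]],P))
```

```text
t 1.82 pos [ 0.4777 -0.0938  0.2297] ang 100.08 tilt -1.0000 q6 1.20 F [ 0.3  0.5 -0.2] T [ 0.04 -0.01 -0.05] open 0.0853
shift [-0.0009 -0.0019 -0.0003] yaw 0.0014 rad
[[276.53256363 198.51966999]
 [277.13104068 184.87773699]]
```

View pics/w1.png

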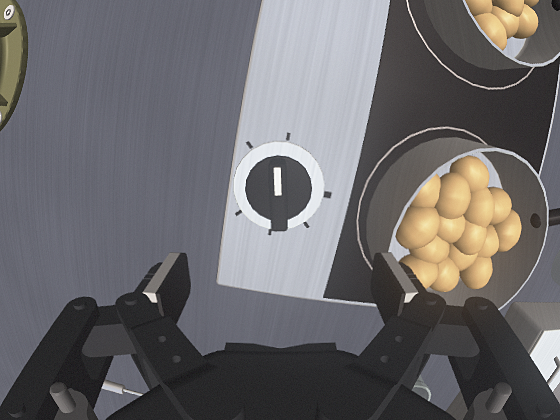

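Run:
```python
from h import *
a=np.load("pics/w1.npy");P=(a[0],a[1][0],bot.calibration("wrist"))
p=cv2.imread("pics/w1.png");g=cv2.cvtColor(p,6)
cv2.imwrite("pics/w1z.png",cv2.resize(g[130:245,225:335],None,fx=5,fy=5))
m=np.zeros_like(g);m[160:205,262:295]=g[160:205,262:295]>130
c=big(m)[0];print(c.reshape(-1,2).min(0),c.reshape(-1,2).max(0));print(bar(c,"wrist",.106,P))
m=np.zeros_like(g);m[138:236,230:330]=(g[138:236,230:330]>215)
m=cv2.morphologyEx(m,cv2.MORPH_OPEN,np.ones((3,3)))
c=big(m)[0];print(circ(toplane("wrist",cv2.convexHull(c).reshape(-1,2),.062,P)))
# pan large rim
q=toplane("wrist",[[277,165],[279,231]],.106,P);print(q)
```

```text
[273 167] [281 195]
(array([ 0.47373676, -0.08124426]), np.float32(102.239006), (5.82426643371582, 22.69808006286621))
(array([ 0.47706323, -0.09692755]), np.float64(0.04204507669323671))
[[ 0.47138188 -0.06861876  0.106     ]
 [ 0.48248553 -0.12235043  0.106     ]]
```

View pics/w1z.png

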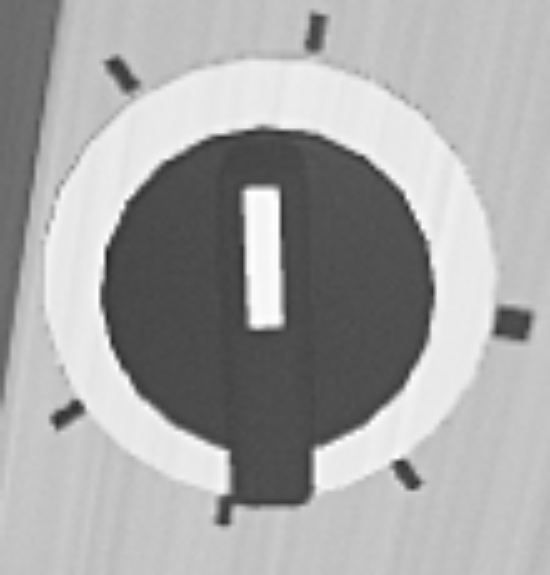

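Run:
```python
from h import *
nav(.4767,-.0957,.101,102.2)
```

```text
t 1.87 pos [ 0.477  -0.0924  0.2297] ang 100.19 tilt -1.0000 q6 1.20 F [ 0.3  0.6 -0.5] T [0.   0.02 0.  ] open 0.0852
shift [-0.0033 -0.0007  0.1287] yaw -0.0350 rad
```

Emit:
arm_command(plan=[[[-0.003, -0.001, 0.03, -0.035, 1], [-0.003, -0.001, 0.06, -0.035, 1], [-0.003, -0.001, 0.08, -0.035, 1], [-0.003, -0.001, 0.08, -0.035, 1], [-0.003, -0.001, 0.08, -0.035, 1]]])

```text
t: 2.28
ee_pos: [0.4756, -0.0935, 0.1499]
orientation: [[-0.215, 0.977, -0.003], [0.977, 0.215, 0.001], [0.001, -0.002, -1.0]]
ft_force: [0.4, 0.1, -0.3]
opening: 0.0856
```

Run:
```python
from h import *
nav(.4767,-.0957,.101,102.2)
P=pose("wrist");p,d=bot.read_camera("wrist");cv2.imwrite("pics/w2.png",p)
print(project("wrist",[[.4767,-.0957,.106],[.4767,-.0957,.062]],P))
```

```text
t 2.28 pos [ 0.4756 -0.0935  0.1499] ang 102.42 tilt -1.0000 q6 1.16 F [ 0.4  0.1 -0.3] T [-0.01 -0.01  0.02] open 0.0856
shift [-0.0024  0.0007  0.0489] yaw 0.0039 rad
[[280.01294588 241.23728247]
 [280.25492998 215.15911607]]
```

View pics/w2.png

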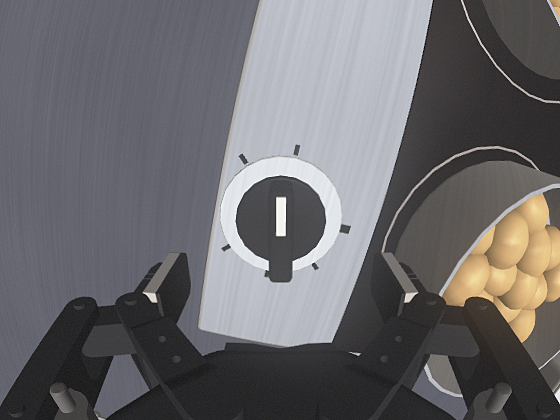

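Emit:
arm_command(plan=[[[-0.002, 0.0005, 0.025, 0, 1], [-0.002, 0.0005, 0.048, 0, 1], [-0.002, 0.0005, 0.048, 0, 1], [-0.002, 0.0005, 0.048, 0, 1]]])

```text
t: 2.67
ee_pos: [0.4779, -0.0963, 0.1032]
orientation: [[-0.214, 0.977, -0.0], [0.977, 0.214, 0.0], [0.0, -0.0, -1.0]]
ft_force: [0.6, 0.7, -0.6]
opening: 0.0855
```

Emit:
arm_command(plan=[[[0, 0, 0, 0, 0], [0, 0, 0, 0, 0], [0, 0, 0, 0, 0], [0, 0, 0, 0, 0], [0, 0, 0, 0, 0]]], force=30)

```text
t: 3.08
ee_pos: [0.4783, -0.0968, 0.103]
orientation: [[-0.213, 0.977, 0.001], [0.977, 0.213, -0.0], [-0.0, 0.001, -1.0]]
ft_force: [-0.4, -0.3, 0.3]
opening: 0.0257
```

Run:
```python
from h import *
nav(.4767,-.0957,.101,102.2)
```

```text
t 3.08 pos [ 0.4783 -0.0968  0.103 ] ang 102.32 tilt -1.0000 q6 1.16 F [-0.4 -0.3  0.3] T [-0.01  0.01  0.03] open 0.0257
shift [ 0.0014 -0.0013  0.002 ] yaw 0.0021 rad
```

Still closing; correct centring slightly as it closes.

Emit:
arm_command(plan=[[[0.001, -0.001, 0.001, 0, 0], [0.001, -0.001, 0.001, 0, 0], [0.001, -0.001, 0.001, 0, 0], [0.001, -0.001, 0.001, 0, 0]]])

```text
t: 3.42
ee_pos: [0.4764, -0.0966, 0.102]
orientation: [[-0.213, 0.977, -0.0], [0.977, 0.213, -0.002], [-0.002, -0.001, -1.0]]
ft_force: [-3.7, -1.4, 8.7]
opening: 0.0135
```

Run:
```python
from h import *
nav(.4767,-.0957,.101,180)
```

```text
t 3.42 pos [ 0.4764 -0.0966  0.102 ] ang 102.29 tilt -1.0000 q6 1.16 F [-3.7 -1.4  8.7] T [-0.37  0.72  0.07] open 0.0135
shift [0.0008 0.0005 0.001 ] yaw -1.3562 rad
```

Emit:
arm_command(plan=[[[0, 0, 0, -0.1, 0], [0, 0, 0, -0.2, 0], [0, 0, 0, -0.3, 0], [0, 0, 0, -0.4, 0], [0, 0, 0, -0.5, 0]]])

```text
t: 3.83
ee_pos: [0.4771, -0.0963, 0.102]
orientation: [[-0.659, 0.752, 0.001], [0.752, 0.659, -0.001], [-0.001, 0.0, -1.0]]
ft_force: [-0.7, -0.9, 5.9]
opening: 0.0134
```

Run:
```python
from h import *
nav(.4767,-.0957,.102,180)
```

```text
t 3.83 pos [ 0.4771 -0.0963  0.102 ] ang 131.23 tilt -1.0000 q6 0.65 F [-0.7 -0.9  5.9] T [-0.06  0.24 -0.09] open 0.0134
shift [0.0007 0.0001 0.    ] yaw -0.8513 rad
```

Emit:
arm_command(plan=[[[0, 0, 0, -0.1, 0], [0, 0, 0, -0.2, 0], [0, 0, 0, -0.3, 0], [0, 0, 0, -0.4, 0], [0, 0, 0, -0.5, 0]]])

```text
t: 4.25
ee_pos: [0.4775, -0.0957, 0.1021]
orientation: [[-0.939, 0.344, 0.002], [0.344, 0.939, 0.001], [-0.001, 0.001, -1.0]]
ft_force: [0.6, 2.5, 5.1]
opening: 0.0134
```

Emit:
arm_command(plan=[[[0, 0, 0, -0.1, 0], [0, 0, 0, -0.2, 0], [0, 0, 0, -0.27, 0], [0, 0, 0, -0.27, 0]]])

```text
t: 4.58
ee_pos: [0.4776, -0.0953, 0.1021]
orientation: [[-0.997, 0.082, 0.002], [0.082, 0.997, 0.002], [-0.002, 0.002, -1.0]]
ft_force: [0.3, 2.3, 5.9]
opening: 0.0132
```

Run:
```python
from h import *
nav(.4767,-.0957,.102,180)
```

```text
t 4.58 pos [ 0.4776 -0.0953  0.1021] ang 175.28 tilt -1.0000 q6 -0.12 F [0.3 2.3 5.9] T [ 0.6  -0.01  0.06] open 0.0132
shift [ 0.0008 -0.0004  0.0001] yaw -0.0824 rad
```

Emit:
arm_command(plan=[[[0, 0, 0, -0.04, 0], [0, 0, 0, -0.08, 0], [0, 0, 0, -0.1, 0], [0, 0, 0, -0.1, 0]]])

```text
t: 4.92
ee_pos: [0.4775, -0.0952, 0.1021]
orientation: [[-1.0, -0.014, 0.002], [-0.014, 1.0, 0.002], [-0.002, 0.002, -1.0]]
ft_force: [1.0, 3.0, 5.2]
opening: 0.0134
```

Run:
```python
from h import *
nav(.4767,-.0957,.102,180)
```

```text
t 4.92 pos [ 0.4775 -0.0952  0.1021] ang -179.20 tilt -1.0000 q6 -0.21 F [1.  3.  5.2] T [ 0.76 -0.04 -0.71] open 0.0134
shift [ 0.0008 -0.0004  0.0001] yaw 0.0140 rad
```

Emit:
arm_command(plan=[[[0, 0, 0, 0.01, 1], [0, 0, 0, 0.01, 1], [0, 0, 0, 0.01, 1], [0, 0, 0, 0.01, 1], [0, 0, 0, 0.01, 1]]])

```text
t: 5.33
ee_pos: [0.4765, -0.096, 0.1011]
orientation: [[-1.0, -0.004, -0.0], [-0.004, 1.0, -0.0], [0.0, -0.0, -1.0]]
ft_force: [0.2, -0.2, -0.5]
opening: 0.0737
```

Emit:
arm_command(plan=[[[0, 0, -0.03, 0, 1], [0, 0, -0.07, 0, 1], [0.0, 0, -0.11, 0, 1], [-0.03, 0, -0.15, 0, 1], [-0.06, 0, -0.19, 0, 1]]])

```text
t: 5.75
ee_pos: [0.5263, -0.0958, 0.2804]
orientation: [[-1.0, -0.004, 0.001], [-0.004, 1.0, -0.0], [-0.001, -0.0, -1.0]]
ft_force: [1.1, -1.4, 0.0]
opening: 0.0854
```

Run:
```python
from h import *
nav(.58,-.095,.33,180)
P=pose("wrist");p,d=bot.read_camera("wrist");cv2.imwrite("pics/w3.png",p);np.savez("pics/w3.npz",R=P[0],e=P[1])
```

```text
t 5.75 pos [ 0.5263 -0.0958  0.2804] ang -179.79 tilt -1.0000 q6 -0.18 F [ 1.1 -1.4  0. ] T [-0.01 -0.11 -0.06] open 0.0854
shift [-0.0537  0.0006 -0.0496] yaw 0.0036 rad
```

View pics/w3.png

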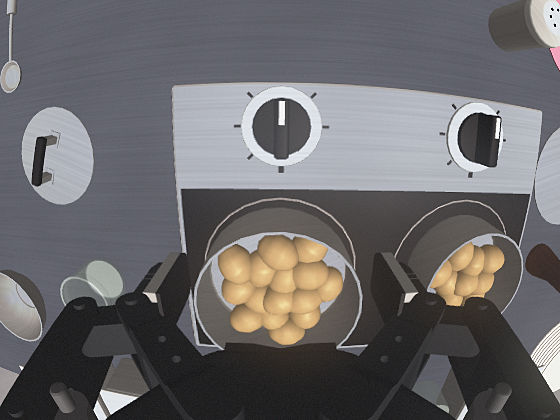

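Emit:
arm_command(plan=[[[-0.04, 0, -0.03, 0, 1], [-0.08, 0, -0.05, 0, 1], [-0.11, 0, -0.05, 0, 1], [-0.11, 0, -0.05, 0, 1], [-0.11, 0, -0.05, 0, 1]]])

```text
t: 6.22
ee_pos: [0.6384, -0.0953, 0.3258]
orientation: [[-1.0, -0.005, -0.002], [-0.005, 1.0, 0.0], [0.002, 0.0, -1.0]]
ft_force: [-0.3, 0.1, 0.6]
opening: 0.0854
```

Emit:
arm_command(plan=[[[0, 0, 0, 0, 1], [0, 0, 0, 0, 1], [0, 0, 0, 0, 1]]])

```text
t: 6.47
ee_pos: [0.6355, -0.0954, 0.3283]
orientation: [[-1.0, -0.004, -0.0], [-0.004, 1.0, -0.0], [0.0, -0.0, -1.0]]
ft_force: [-0.5, 1.1, 0.2]
opening: 0.0855
```

Run:
```python
from h import *
nav(.646,-.095,.33,180)
P=pose("wrist");p,d=bot.read_camera("wrist");cv2.imwrite("pics/w4.png",p);np.savez("pics/w4.npz",R=P[0],e=P[1])
```

```text
t 6.47 pos [ 0.6355 -0.0954  0.3283] ang -179.78 tilt -1.0000 q6 -0.15 F [-0.5  1.1  0.2] T [-0.03 -0.03 -0.01] open 0.0855
shift [-0.0105  0.0003 -0.0017] yaw 0.0039 rad
```

View pics/w4.png

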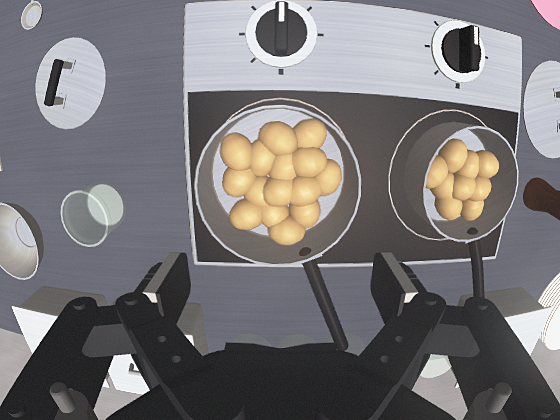

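```bash
cat > rim.py <<'E'
from h import *
def rim(img,P,C0,Rz,z,name="wrist",lo=-.010,hi=.010):
    g=cv2.GaussianBlur(cv2.cvtColor(img,6),(0,0),.7).astype(np.float32)
    pts=[];out=[]
    for a in np.radians(np.arange(0,360,3)):
        rs=np.arange(Rz+lo,Rz+hi,.0004)
        X=np.c_[C0[0]+rs*np.cos(a),C0[1]+rs*np.sin(a),0*rs+z]
        uv=project(name,X,P).astype(np.float32)
        v=cv2.remap(g,uv[:,:1].copy(),uv[:,1:].copy(),1).ravel()
        k=v.argmax()
        if v[k]>150 and 0<k<len(v)-1: pts.append(X[k])
    pts=np.array(pts)
    keep=np.ones(len(pts),bool)
    for _ in range(8):
        C,r=circ(pts[keep]);e=np.hypot(*(pts[:,:2]-C).T)-r;keep=abs(e)<.0015
    return C,r,keep.sum(),len(pts),e[keep].std(),pts[keep]
E
python3 - <<'E'
from rim import *
for n in ("w4","w3"):
    q=np.load(f"pics/{n}.npz");P=(q["R"],q["e"],bot.calibration("wrist"));im=cv2.imread(f"pics/{n}.png")
    C=np.array([.646,-.095])
    for i in range(3):
        r=rim(im,P,C,.0835,.14,lo=-.012 if i==0 else -.006,hi=.012 if i==0 else .006);C=r[0];print(n,r[:5])
    if n=="w4":
        for u in project("wrist",r[5],P): cv2.circle(im,tuple(int(round(t)) for t in u),1,(0,0,255),-1)
        cv2.imwrite("pics/w4r.png",cv2.resize(im[90:275,185:370],None,fx=3,fy=3))
    # knob check
    print(project("wrist",[[.4767,-.0957,.106]],P))
q=None
im=cv2.imread("pics/top0.png")
C=np.array([.646,-.095])
for i in range(3):
  r=rim(im,None,C,.0835,.14,name="top");C=r[0];print("top",r[:5])
E
```

```text
w4 (array([ 0.64779459, -0.09852256]), np.float64(0.08308461302712461), np.int64(82), 113, np.float64(0.000370492798181352))
w4 (array([ 0.6478013 , -0.09852044]), np.float64(0.08307302342849898), np.int64(102), 114, np.float64(0.00037681114145956716))
w4 (array([ 0.64780828, -0.0985117 ]), np.float64(0.0830692833270869), np.int64(103), 115, np.float64(0.0003766982544986727))
[[280.94297766  24.70399783]]
w3 (array([ 0.64749895, -0.09844345]), np.float64(0.0828702584860028), np.int64(59), 79, np.float64(0.00033360805502963856))
w3 (array([ 0.64744884, -0.0984359 ]), np.float64(0.08287383974108861), np.int64(68), 85, np.float64(0.0003651322943205742))
w3 (array([ 0.64744032, -0.09841015]), np.float64(0.08285468997600871), np.int64(68), 84, np.float64(0.0003823289593219459))
[[281.04900076 128.87532814]]
top (array([ 0.64339522, -0.09537758]), np.float64(0.07512638504863384), np.int64(18), 30, np.float64(0.0006548795426887699))
top (array([ 0.64227121, -0.09597466]), np.float64(0.07534593419607655), np.int64(20), 26, np.float64(0.0007816365828187114))
top (array([ 0.64409173, -0.09693311]), np.float64(0.07696872619276439), np.int64(18), 22, np.float64(0.0007234947363665907))
```

View pics/w4r.png

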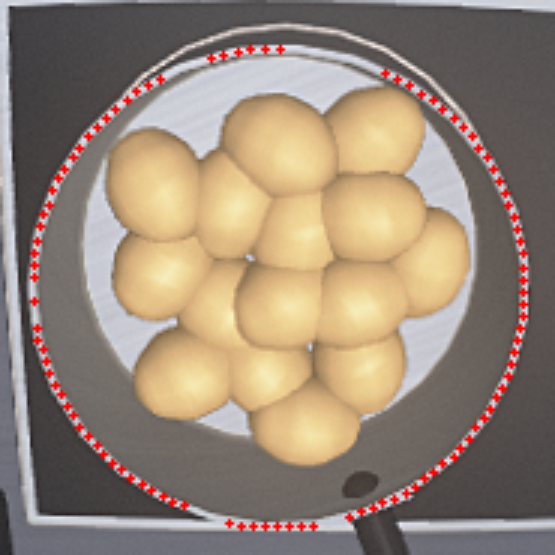

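Run:
```python
from rim import *
for n,(x0,y0,x1,y1) in {"w4":(240,0,322,60),"w3":(238,80,325,165)}.items():
    q=np.load(f"pics/{n}.npz");P=(q["R"],q["e"],bot.calibration("wrist"));im=cv2.imread(f"pics/{n}.png");g=cv2.cvtColor(im,6)
    m=np.zeros_like(g);m[y0:y1,x0:x1]=g[y0:y1,x0:x1]>205
    cs=[c for c in big(m)]
    # white line: small contour near axis
    for c in cs:
        b=bar(c,"wrist",.106,P)
        if cv2.contourArea(c)>30: print(n,cv2.boundingRect(c),b)
    print(n,circ(toplane("wrist",cv2.convexHull(cs[0]).reshape(-1,2),.062,P)))
```

```text
w4 (240, 0, 82, 60) (array([ 0.48125162, -0.09641933]), np.float32(89.77729), (85.62612915039062, 66.78191375732422))
w4 (array([ 0.47033333, -0.09765162]), np.float64(0.054492516015966996))
w3 (242, 86, 80, 79) (array([ 0.47341113, -0.09532686]), np.float32(90.2087), (72.09461212158203, 72.43706512451172))
w3 (array([ 0.47708404, -0.09551999]), np.float64(0.041881371018401045))
```

Emit:
arm_command(plan=[[[0.045, 0.2, 0.01, 0, 1], [0.045, 0.2, 0.01, 0, 1], [0.045, 0.2, 0.01, 0, 1], [0.045, 0.2, 0.01, 0, 1], [0.045, 0.2, 0.01, 0, 1]]])

```text
t: 6.93
ee_pos: [0.5893, 0.1061, 0.3187]
orientation: [[-1.0, -0.004, 0.001], [-0.004, 1.0, 0.0], [-0.001, 0.0, -1.0]]
ft_force: [-0.2, -0.7, -0.5]
opening: 0.0853
```

Emit:
arm_command(plan=[[[0.045, 0.2, 0.02, 0, 1], [0.045, 0.2, 0.02, 0, 1], [0.045, 0.2, 0.02, 0, 1], [0.045, 0.2, 0.02, 0, 1], [0.045, 0.2, 0.02, 0, 1]]])

```text
t: 7.35
ee_pos: [0.5435, 0.3059, 0.2987]
orientation: [[-1.0, -0.004, 0.001], [-0.004, 1.0, 0.001], [-0.001, 0.001, -1.0]]
ft_force: [0.7, 0.9, 0.4]
opening: 0.0854
```

Emit:
arm_command(plan=[[[0.02, 0.085, 0.03, -0.1, 1], [0.02, 0.085, 0.05, -0.2, 1], [0.02, 0.085, 0.05, -0.28, 1], [0.02, 0.085, 0.05, -0.28, 1], [0.02, 0.085, 0.05, -0.28, 1]]])

```text
t: 7.77
ee_pos: [0.5234, 0.3891, 0.2476]
orientation: [[-0.96, -0.281, -0.001], [-0.281, 0.96, -0.001], [0.001, -0.001, -1.0]]
ft_force: [0.7, -0.3, 0.5]
opening: 0.0855
```

Run:
```python
from h import *
nav(.527,.391,.25,-164)
P=pose("wrist");p,d=bot.read_camera("wrist");cv2.imwrite("pics/w5.png",p);np.savez("pics/w5.npz",R=P[0],e=P[1])
```

```text
t 7.77 pos [0.5234 0.3891 0.2476] ang -163.70 tilt -1.0000 q6 0.36 F [ 0.7 -0.3  0.5] T [-0.04  0.03  0.07] open 0.0855
shift [-0.0039  0.0008 -0.0024] yaw 0.0052 rad
```

View pics/w5.png

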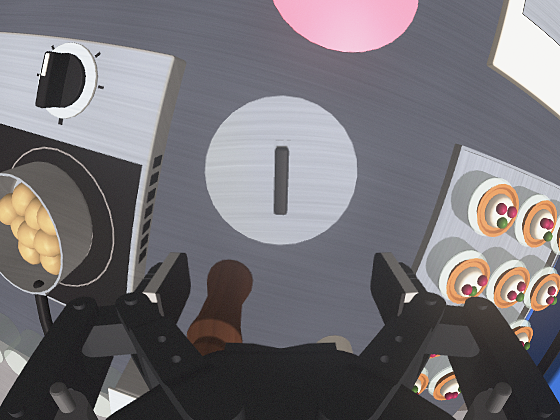

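Run:
```python
from rim import *
q=np.load("pics/w5.npz");P=(q["R"],q["e"],bot.calibration("wrist"));im=cv2.imread("pics/w5.png");g=cv2.cvtColor(im,6)
m=np.zeros_like(g);m[135:225,265:300]=g[135:225,265:300]<75
c=big(m)[0];print(cv2.boundingRect(c),bar(c,"wrist",.054,P))
m=np.zeros_like(g);m[85:255,195:370]=g[85:255,195:370]>150
c=cv2.convexHull(big(m)[0]).reshape(-1,2);print(c.min(0),c.max(0))
for z in(.008,.010,.012,.018):print(z,circ(toplane("wrist",c,z,P)))
print("mill",toplane("wrist",[[230,280],[227,262]],.185,P),toplane("top",[[123,130],[140,150]],.185))
print("mill base top",toplane("top",[[142,150]],0.03))
print(toplane("scene",[[368,302],[362,345]],.185),toplane("scene",[[362,348]],.0))
```

```text
(275, 147, 13, 14) (array([0.49912802, 0.37938065]), np.float32(149.0789), (8.841463088989258, 16.081886291503906))
[205  96] [356 244]
0.008 (array([0.52865896, 0.39050162]), np.float64(0.08824599632188017))
0.01 (array([0.52824919, 0.39038003]), np.float64(0.08776015619041243))
0.012 (array([0.52783943, 0.39025844]), np.float64(0.08727431605894817))
0.018 (array([0.52661014, 0.38989366]), np.float64(0.0858167956645461))
mill [[0.57104696 0.36759443 0.185     ]
 [0.5582547  0.36271333 0.185     ]] [[0.67983598 0.35335139 0.185     ]
 [0.63025773 0.31058164 0.185     ]]
mill base top [[0.67249905 0.35270391 0.03      ]]
[[0.68629763 0.36649283 0.185     ]
 [0.78196727 0.4030701  0.185     ]] [[0.68850299 0.374707   0.        ]]
```

Run:
```python
from rim import *
q=np.load("pics/w5.npz");P=(q["R"],q["e"],bot.calibration("wrist"));im=cv2.imread("pics/w5.png");g=cv2.cvtColor(im,6)
print(g[180,268:296],g[140:222:4,281])
for t in(95,110):
    m=np.zeros_like(g);m[135:225,265:300]=g[135:225,265:300]<t
    c=big(m)[0];print(cv2.boundingRect(c),bar(c,"wrist",.054,P),bar(c,"wrist",.048,P))
s=bot.state();nav(.5283,.3903,.06,-164)
```

```text
[196 198 197 198 202 186 122  67  78  83  85  86  89  90  91  94  93  95
  77  96 177 203 197 194 197 195 197 196] [172 203  70  88  89  89  90  88  91  90  90  91  87  91  90  90  92  87
  89 188 191]
(274, 147, 15, 68) (array([0.5270799 , 0.38994534]), np.float32(14.742425), (69.38597869873047, 12.963253021240234)) (array([0.52845746, 0.39035242]), np.float32(14.742377), (70.69810485839844, 13.208394050598145))
(274, 146, 15, 69) (array([0.52678436, 0.38996539]), np.float32(14.909769), (70.33345031738281, 13.256037712097168)) (array([0.52815649, 0.39037292]), np.float32(14.909801), (71.66353607177734, 13.506722450256348))
t 7.82 pos [0.5244 0.3886 0.2487] ang -163.79 tilt -1.0000 q6 0.36 F [ 0.4  0.1 -0.1] T [-0.03 -0.02  0.  ] open 0.0853
shift [-0.0041  0.0006  0.1887] yaw 0.0037 rad
```

Emit:
arm_command(plan=[[[-0.003, 0.0005, 0.04, 0.02, 1], [-0.003, 0.0005, 0.08, 0.02, 1], [-0.003, 0.0005, 0.12, 0.02, 1], [-0.003, 0.0005, 0.14, 0.02, 1], [-0.003, 0.0005, 0.14, 0.02, 1]]])

```text
t: 8.23
ee_pos: [0.5255, 0.3869, 0.104]
orientation: [[-0.966, -0.258, -0.006], [-0.258, 0.966, -0.005], [0.007, -0.003, -1.0]]
ft_force: [-0.9, -1.9, 0.4]
opening: 0.0856
```

Run:
```python
from h import *
nav(.5272,.39,.05,-165.1)
P=pose("wrist");p,d=bot.read_camera("wrist");cv2.imwrite("pics/w6.png",p);np.savez("pics/w6.npz",R=P[0],e=P[1])
im=p;g=cv2.cvtColor(im,6)
print(project("wrist",[[.5272,.390,.054]],P))
```

```text
t 8.23 pos [0.5255 0.3869 0.104 ] ang -165.06 tilt -1.0000 q6 0.37 F [-0.9 -1.9  0.4] T [-0.04  0.04  0.04] open 0.0856
shift [-0.0028  0.0028  0.054 ] yaw 0.0007 rad
[[285.8105938  237.34491548]]
```

View pics/w6.png

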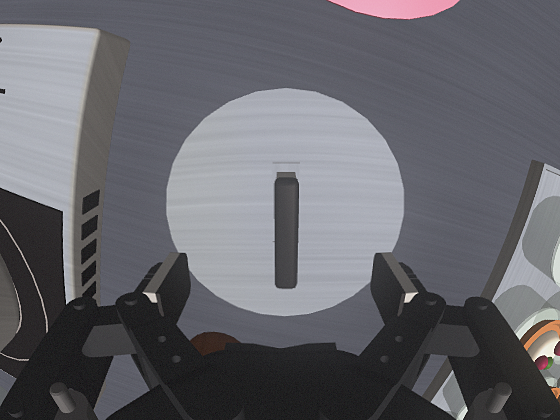

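Emit:
arm_command(plan=[[[-0.001, 0.001, 0.03, 0, 1], [-0.001, 0.001, 0.05, 0, 1], [-0.001, 0.001, 0.05, 0, 1], [-0.001, 0.001, 0.05, 0, 1], [-0.001, 0.001, 0.05, 0, 1]]])

```text
t: 8.7
ee_pos: [0.53, 0.3926, 0.0612]
orientation: [[-0.966, -0.26, 0.003], [-0.26, 0.966, 0.002], [-0.004, 0.001, -1.0]]
ft_force: [0.1, 0.1, 0.3]
opening: 0.0849
```

Run:
```python
from h import *
nav(.5272,.39,.05,-165.1)
```

```text
t 8.70 pos [0.53   0.3926 0.0612] ang -164.92 tilt -1.0000 q6 0.37 F [0.1 0.1 0.3] T [ 0.01  0.01 -0.03] open 0.0849
shift [ 0.0034 -0.0018  0.0112] yaw 0.0032 rad
```

Emit:
arm_command(plan=[[[0.001, -0.001, 0.01, 0, 1], [0.001, -0.001, 0.01, 0, 1], [0.001, -0.001, 0.01, 0, 1], [0.001, -0.001, 0.01, 0, 1], [0.001, -0.001, 0.01, 0, 1]]])

```text
t: 9.12
ee_pos: [0.5275, 0.3907, 0.0483]
orientation: [[-0.965, -0.261, 0.0], [-0.261, 0.965, 0.0], [-0.0, 0.0, -1.0]]
ft_force: [0.1, 0.1, 1.0]
opening: 0.0851
```

Run:
```python
from h import *
nav(.5272,.39,.05,-165.1)
```

```text
t 9.12 pos [0.5275 0.3907 0.0483] ang -164.86 tilt -1.0000 q6 0.37 F [0.1 0.1 1. ] T [-0.03 -0.01 -0.01] open 0.0851
shift [ 0.0005 -0.0006 -0.0017] yaw 0.0042 rad
```

Good. Close firmly.

Emit:
arm_command(plan=[[[0, -0.0005, 0, 0, 0], [0, -0.0005, 0, 0, 0], [0, -0.0005, 0, 0, 0], [0, -0.0005, 0, 0, 0], [0, -0.0005, 0, 0, 0]]], force=60)

```text
t: 9.53
ee_pos: [0.5275, 0.3901, 0.0479]
orientation: [[-0.965, -0.261, -0.0], [-0.261, 0.965, -0.0], [0.0, -0.0, -1.0]]
ft_force: [0.2, -0.4, -0.5]
opening: 0.0253
```

Emit:
arm_command(plan=[[[0, 0, 0, 0, 0], [0, 0, 0, 0, 0], [0, 0, 0, 0, 0], [0, 0, 0, 0, 0], [0, 0, 0, 0, 0]]])

```text
t: 9.95
ee_pos: [0.5276, 0.3902, 0.0481]
orientation: [[-0.965, -0.261, 0.0], [-0.261, 0.965, 0.0], [-0.0, 0.0, -1.0]]
ft_force: [0.8, 0.9, 1.4]
opening: 0.0132
```

Emit:
arm_command(plan=[[[0, 0, -0.01, 0, 0], [0, 0, -0.03, 0, 0], [0, 0, -0.05, 0, 0], [0, 0, -0.05, 0, 0], [0, 0, -0.05, 0, 0]]])

```text
t: 10.37
ee_pos: [0.5283, 0.3906, 0.0992]
orientation: [[-0.965, -0.261, 0.002], [-0.261, 0.965, 0.001], [-0.002, 0.001, -1.0]]
ft_force: [0.3, 0.2, -2.3]
opening: 0.0127
```

Run:
```python
from h import *
nav(.5272,.39,.34,180)
P=pose("wrist");p,d=bot.read_camera("wrist");cv2.imwrite("pics/w7.png",p);np.savez("pics/w7.npz",R=P[0],e=P[1])
p,d=bot.read_camera("scene");cv2.imwrite("pics/s7.png",p)
```

```text
t 10.37 pos [0.5283 0.3906 0.0992] ang -164.86 tilt -1.0000 q6 0.37 F [ 0.3  0.2 -2.3] T [0.01 0.01 0.02] open 0.0127
shift [ 7.000e-04 -1.000e-04 -2.408e-01] yaw 0.2642 rad
```

View pics/w7.png

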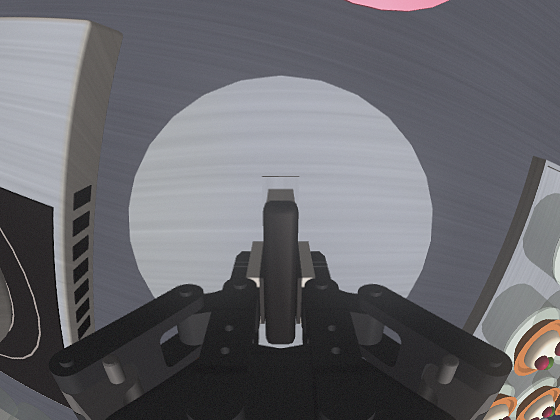

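View pics/s7.png

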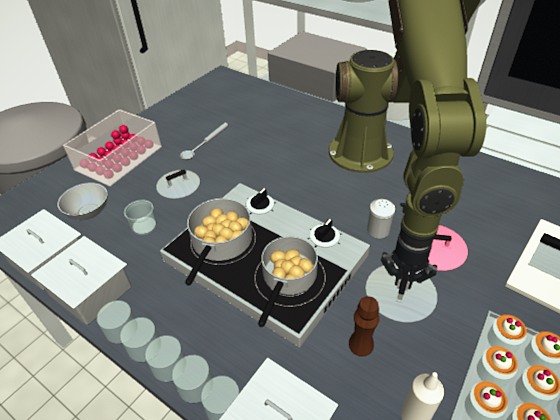

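```bash
cat > lid.py <<'E'
from h import *
def lidfit(img,P,p,Rt,zoff=.0481,edge=.009,show=None):
    "lid centre in tool frame; walk out from approx centre along rays to last big step"
    z=p[2]-zoff+edge;g=cv2.GaussianBlur(cv2.cvtColor(img,6),(0,0),.8).astype(np.float32)
    C=np.array(p[:2]);ax=np.arctan2(Rt[1,0],Rt[0,0]);pts=[]
    rs=np.arange(.078,.098,.0003)
    for a in ax+np.radians(np.arange(-80,81,3)):
        X=np.c_[C[0]+rs*np.cos(a),C[1]+rs*np.sin(a),0*rs+z];uv=project("wrist",X,P).astype(np.float32)
        v=cv2.remap(g,uv[:,:1].copy(),uv[:,1:].copy(),1).ravel()
        d=v[:-6]-v[6:];k=d.argmax()
        if d[k]>25: pts.append(X[k+3])
    pts=np.array(pts);keep=np.ones(len(pts),bool)
    from scipy.optimize import least_squares
    for _ in range(6):
        s=least_squares(lambda c:np.hypot(*(pts[keep,:2]-c).T)-.088,C,loss="soft_l1",f_scale=.0005).x
        e=np.hypot(*(pts[:,:2]-s).T)-.088;keep=abs(e)<.0015
    fc,fr=circ(pts[keep])
    t=Rt.T@np.array([s[0]-p[0],s[1]-p[1],0])
    print("lid centre fixedR",s.round(4),"tool off",t[:2].round(4),"free",fc.round(4),round(fr,4),keep.sum(),len(pts),e[keep].std())
    if show:
        for u in project("wrist",pts[keep],P): cv2.circle(img,tuple(int(round(q)) for q in u),1,(0,0,255),-1)
        cv2.imwrite(show,img)
    return s,t
E
python3 - <<'E'
from lid import *
q=np.load("pics/w7.npz");P=(q["R"],q["e"],bot.calibration("wrist"))
Hi=np.linalg.inv(bot.calibration("wrist")["hand_eye"])
Mr=np.eye(4);Mr[:3,:3]=q["R"];Mr[:3,3]=q["e"];T=Mr@Hi
lidfit(cv2.imread("pics/w7.png"),P,T[:3,3],T[:3,:3],show="pics/w7r.png")
q=np.load("pics/w5.npz");P=(q["R"],q["e"],bot.calibration("wrist"))
E
```

```text
lid centre fixedR [0.5297 0.3904] tool off [-0.0013 -0.0006] free [0.5301 0.3905] 0.0884 54 54 0.00023916751141287004
```

View pics/w7r.png

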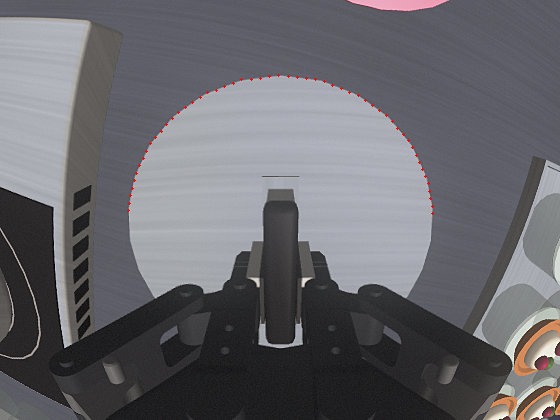

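Emit:
arm_command(plan=[[[0, 0, -0.03, 0, 0], [0, 0, -0.065, 0, 0], [0, 0, -0.1, 0, 0], [0, -0.02, -0.135, 0, 0], [0, -0.045, -0.165, 0, 0]]])

```text
t: 10.88
ee_pos: [0.5385, 0.3474, 0.2635]
orientation: [[-0.965, -0.264, -0.001], [-0.264, 0.965, -0.0], [0.001, 0.0, -1.0]]
ft_force: [0.8, 1.3, -1.7]
opening: 0.013
```

Emit:
arm_command(plan=[[[0.001, -0.03, -0.025, 0, 0], [0.002, -0.065, -0.05, 0, 0], [0.003, -0.1, -0.06, 0, 0], [0.004, -0.135, -0.06, 0, 0], [0.005, -0.17, -0.06, 0, 0]]])

```text
t: 11.3
ee_pos: [0.579, 0.1797, 0.3226]
orientation: [[-0.965, -0.261, -0.0], [-0.261, 0.965, -0.0], [0.0, -0.0, -1.0]]
ft_force: [0.5, -0.0, -2.4]
opening: 0.0128
```

Emit:
arm_command(plan=[[[0.001, -0.035, 0, 0, 0], [0.002, -0.07, 0, 0, 0], [0.003, -0.105, 0, 0, 0], [0.004, -0.14, 0, 0, 0], [0.005, -0.17, 0, 0, 0]]])

```text
t: 11.72
ee_pos: [0.618, 0.0134, 0.3211]
orientation: [[-0.966, -0.26, -0.003], [-0.26, 0.966, -0.001], [0.003, 0.0, -1.0]]
ft_force: [-0.0, 0.7, -2.6]
opening: 0.0128
```

Run:
```python
from h import *
nav(.647,-.0985,.25,180)
```

```text
t 11.72 pos [0.618  0.0134 0.3211] ang -164.91 tilt -1.0000 q6 -0.24 F [-0.   0.7 -2.6] T [-0.02 -0.1   0.02] open 0.0128
shift [ 0.001  -0.1156  0.0711] yaw 0.2634 rad
```

Emit:
arm_command(plan=[[[0, -0.035, 0, 0.07, 0], [0, -0.07, 0, 0.14, 0], [0, -0.1, 0, 0.2, 0], [0.001, -0.1145, 0.01, 0.263, 0], [0.001, -0.1145, 0.02, 0.263, 0]]])

```text
t: 12.13
ee_pos: [0.6476, -0.0987, 0.3009]
orientation: [[-1.0, 0.005, -0.002], [0.005, 1.0, -0.001], [0.002, -0.001, -1.0]]
ft_force: [-1.3, -0.3, -2.5]
opening: 0.0131
```

Emit:
arm_command(plan=[[[0, 0, 0.02, 0, 0], [0, 0, 0.04, 0, 0], [0, 0, 0.055, 0, 0], [0, 0, 0.055, 0, 0], [0, 0, 0.055, 0, 0]]])

```text
t: 12.55
ee_pos: [0.646, -0.0942, 0.2459]
orientation: [[-1.0, -0.002, -0.004], [-0.002, 1.0, 0.001], [0.004, 0.001, -1.0]]
ft_force: [0.1, -0.1, -2.0]
opening: 0.0127
```

Emit:
arm_command(plan=[[[0, 0, 0, 0, 0], [0, 0, 0, 0, 0], [0, 0, 0, 0, 0]]])

```text
t: 12.8
ee_pos: [0.648, -0.0949, 0.2493]
orientation: [[-1.0, -0.002, 0.002], [-0.002, 1.0, -0.0], [-0.002, -0.0, -1.0]]
ft_force: [0.5, 0.6, -2.4]
opening: 0.0129
```

Run:
```python
from lid import *
nav(.647,-.0985,.22,180)
P=pose("wrist");s=bot.state();p,d=bot.read_camera("wrist");cv2.imwrite("pics/w8.png",p);np.savez("pics/w8.npz",R=P[0],e=P[1])
try: lidfit(p.copy(),P,s["ee_pos"],s["orientation"],show="pics/w8r.png")
except Exception as e: print(e)
p,d=bot.read_camera("scene");cv2.imwrite("pics/s8.png",p)
p,d=bot.read_camera("top");cv2.imwrite("pics/t8.png",p)
nav(.647,-.0985,.22,180)
```

```text
t 12.80 pos [ 0.648  -0.0949  0.2493] ang -179.91 tilt -1.0000 q6 -0.15 F [ 0.5  0.6 -2.4] T [-0.01 -0.02  0.  ] open 0.0129
shift [ 0.0011 -0.0036  0.0293] yaw 0.0015 rad
lid centre fixedR [ 0.6494 -0.0953] tool off [-0.0014 -0.0004] free [ 0.6498 -0.0953] 0.0883 53 54 0.0002267325774824658
t 12.95 pos [ 0.6477 -0.095   0.2488] ang -179.93 tilt -1.0000 q6 -0.15 F [ 0.1  0.  -2.4] T [0.02 0.01 0.  ] open 0.0126
shift [ 0.0007 -0.0035  0.0288] yaw 0.0013 rad
```

View pics/w8.png

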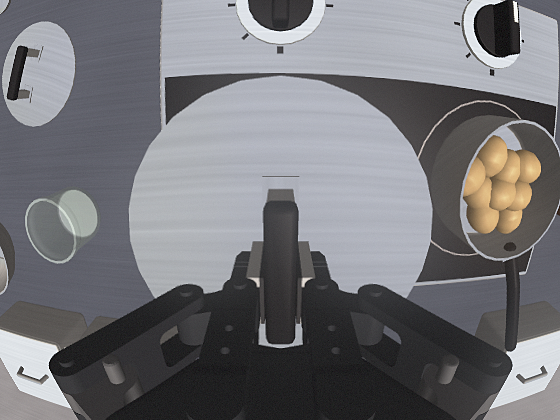

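View pics/s8.png

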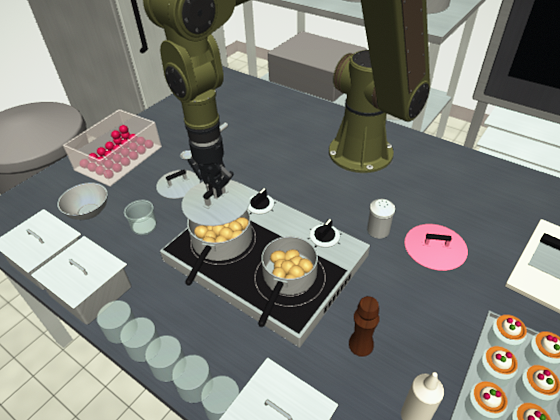

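Emit:
arm_command(plan=[[[0.0013, -0.0032, 0.015, 0, 0], [0.0013, -0.0032, 0.03, 0, 0], [0.0013, -0.0032, 0.045, 0, 0], [0.0013, -0.0032, 0.045, 0, 0], [0.0013, -0.0032, 0.045, 0, 0]]])

```text
t: 13.37
ee_pos: [0.6454, -0.0981, 0.2026]
orientation: [[-1.0, -0.001, -0.002], [-0.001, 1.0, 0.0], [0.002, 0.0, -1.0]]
ft_force: [0.7, 0.5, -2.5]
opening: 0.0125
```

Emit:
arm_command(plan=[[[0, 0, 0, 0, 0], [0, 0, 0, 0, 0], [0, 0, 0, 0, 0], [0, 0, 0, 0, 0], [0, 0, 0, 0, 0]]])

```text
t: 13.78
ee_pos: [0.6463, -0.0982, 0.2035]
orientation: [[-1.0, -0.001, 0.001], [-0.001, 1.0, -0.0], [-0.001, -0.0, -1.0]]
ft_force: [-0.0, -0.2, -2.1]
opening: 0.0132
```

Run:
```python
from lid import *
nav(.6464,-.0982,.18,180)
P=pose("wrist");s=bot.state();p,d=bot.read_camera("wrist");cv2.imwrite("pics/w9.png",p)
lidfit(p.copy(),P,s["ee_pos"],s["orientation"])
p,d=bot.read_camera("scene");cv2.imwrite("pics/s9.png",cv2.resize(p[160:270,140:280],None,fx=5,fy=5,interpolation=2))
```

```text
t 13.78 pos [ 0.6463 -0.0982  0.2035] ang -179.93 tilt -1.0000 q6 -0.15 F [-0.  -0.2 -2.1] T [-0.01  0.02 -0.02] open 0.0132
shift [-0.     -0.      0.0235] yaw 0.0013 rad
lid centre fixedR [ 0.6477 -0.0986] tool off [-0.0013 -0.0004] free [ 0.648  -0.0986] 0.0883 51 54 0.00021363953615307653
```

View pics/s9.png

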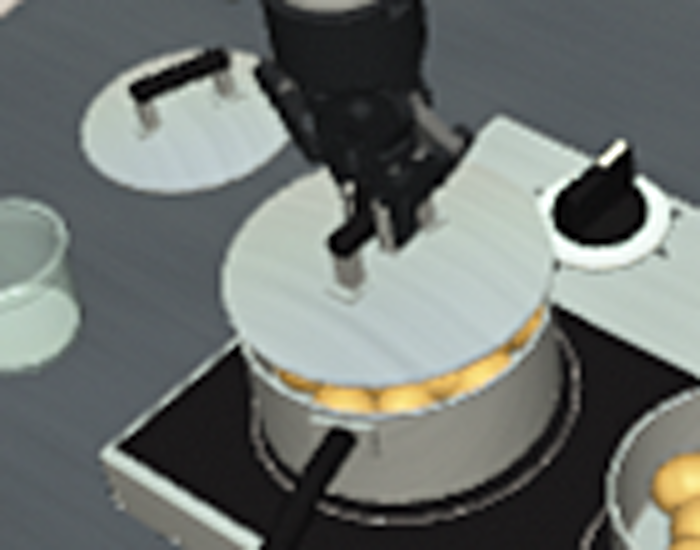

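View pics/w9.png

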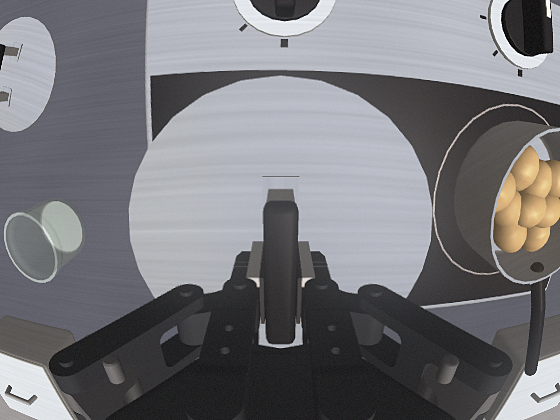

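Emit:
arm_command(plan=[[[0, 0, 0.004, 0, 0], [0, 0, 0.008, 0, 0], [0, 0, 0.012, 0, 0], [0, 0, 0.015, 0, 0], [0, 0, 0.017, 0, 0]]])

```text
t: 14.3
ee_pos: [0.6456, -0.0981, 0.185]
orientation: [[-1.0, -0.001, -0.001], [-0.001, 1.0, 0.0], [0.001, 0.0, -1.0]]
ft_force: [-0.4, -0.1, -2.2]
opening: 0.0131
```

Emit:
arm_command(plan=[[[0, 0, 0.001, 0, 0], [0, 0, 0.002, 0, 0], [0, 0, 0.003, 0, 0], [0, 0, 0.003, 0, 0]]])

```text
t: 14.63
ee_pos: [0.6461, -0.0981, 0.1829]
orientation: [[-1.0, -0.001, 0.0], [-0.001, 1.0, 0.0], [-0.0, 0.0, -1.0]]
ft_force: [0.6, -0.2, -2.1]
opening: 0.0132
```

Run:
```python
from lid import *
nav(.6464,-.0982,.18,180)
```

```text
t 14.63 pos [ 0.6461 -0.0981  0.1829] ang -179.93 tilt -1.0000 q6 -0.15 F [ 0.6 -0.2 -2.1] T [ 0.01 -0.04 -0.01] open 0.0132
shift [-0.0003 -0.0001  0.0029] yaw 0.0012 rad
```

Lip is inside (no lateral force). Lower the rest until contact.

Emit:
arm_command(plan=[[[0, 0, 0.001, 0, 0], [0, 0, 0.002, 0, 0], [0, 0, 0.003, 0, 0], [0, 0, 0.003, 0, 0]]])

```text
t: 14.97
ee_pos: [0.6462, -0.0982, 0.1801]
orientation: [[-1.0, -0.001, 0.0], [-0.001, 1.0, -0.0], [-0.0, -0.0, -1.0]]
ft_force: [0.4, 0.1, -1.0]
opening: 0.0124
```

Run:
```python
from lid import *
nav(.6464,-.0982,.18,180)
```

```text
t 14.97 pos [ 0.6462 -0.0982  0.1801] ang -179.93 tilt -1.0000 q6 -0.15 F [ 0.4  0.1 -1. ] T [ 0.   -0.02 -0.  ] open 0.0124
shift [-0.0002 -0.      0.0001] yaw 0.0012 rad
```

Emit:
arm_command(plan=[[[0, 0, 0.0005, 0, 0], [0, 0, 0.001, 0, 0], [0, 0, 0.001, 0, 0], [0, 0, 0.001, 0, 0]]])

```text
t: 15.3
ee_pos: [0.6462, -0.0982, 0.1801]
orientation: [[-1.0, -0.001, 0.001], [-0.001, 1.0, -0.0], [-0.001, -0.0, -1.0]]
ft_force: [-2.7, 0.6, 5.8]
opening: 0.0131
```

Run:
```python
from lid import *
nav(.6464,-.0982,.18,180)
```

```text
t 15.30 pos [ 0.6462 -0.0982  0.1801] ang -179.93 tilt -1.0000 q6 -0.15 F [-2.7  0.6  5.8] T [0.09 0.56 0.01] open 0.0131
shift [-0.0002 -0.      0.0001] yaw 0.0012 rad
```

Emit:
arm_command(plan=[[[0, 0, -0.0005, 0, 0], [0, 0, -0.0005, 0, 0.5], [0, 0, -0.0005, 0, 1], [0, 0, -0.0005, 0, 1], [0, 0, -0.0005, 0, 1]]], force=20)

```text
t: 15.72
ee_pos: [0.6461, -0.0982, 0.1793]
orientation: [[-1.0, -0.001, -0.0], [-0.001, 1.0, -0.0], [0.0, -0.0, -1.0]]
ft_force: [0.1, -0.6, 0.8]
opening: 0.0612
```

Emit:
arm_command(plan=[[[0, 0, 0, 0, 1], [0, 0, 0, 0, 1], [0, 0, 0, 0, 1], [0, 0, 0, 0, 1]]])

```text
t: 16.05
ee_pos: [0.6461, -0.0982, 0.1794]
orientation: [[-1.0, -0.001, -0.0], [-0.001, 1.0, -0.0], [0.0, -0.0, -1.0]]
ft_force: [0.5, -0.1, 0.8]
opening: 0.0854
```

Emit:
arm_command(plan=[[[0, 0, -0.015, 0, 1], [0, 0, -0.04, 0, 1], [0, 0, -0.075, 0, 1], [0, 0, -0.11, 0, 1], [0, 0, -0.14, 0, 1]]])

```text
t: 16.47
ee_pos: [0.646, -0.0982, 0.3218]
orientation: [[-1.0, -0.001, 0.001], [-0.001, 1.0, -0.0], [-0.001, -0.0, -1.0]]
ft_force: [0.9, -0.6, 0.0]
opening: 0.0856
```

Run:
```python
from lid import *
nav(.6464,-.0982,.18,180)
P=pose("wrist");p,d=bot.read_camera("wrist");cv2.imwrite("pics/w10.png",p);np.savez("pics/w10.npz",R=P[0],e=P[1])
p,d=bot.read_camera("scene");cv2.imwrite("pics/s10.png",p)
cv2.imwrite("pics/s10z.png",cv2.resize(p[150:300,140:340],None,fx=4,fy=4,interpolation=2))
```

```text
t 16.47 pos [ 0.646  -0.0982  0.3218] ang -179.93 tilt -1.0000 q6 -0.15 F [ 0.9 -0.6  0. ] T [-0.01 -0.05 -0.  ] open 0.0856
shift [-0.0002 -0.      0.1418] yaw 0.0012 rad
```

View pics/w10.png

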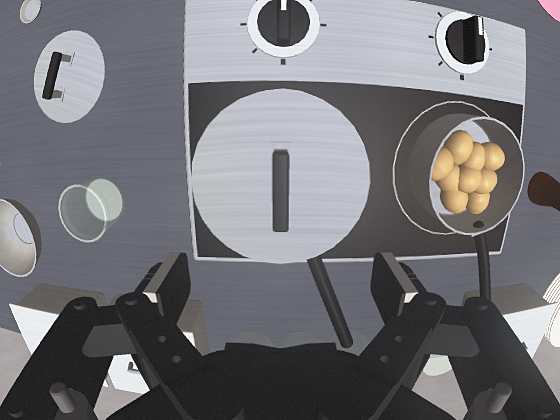

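View pics/s10z.png

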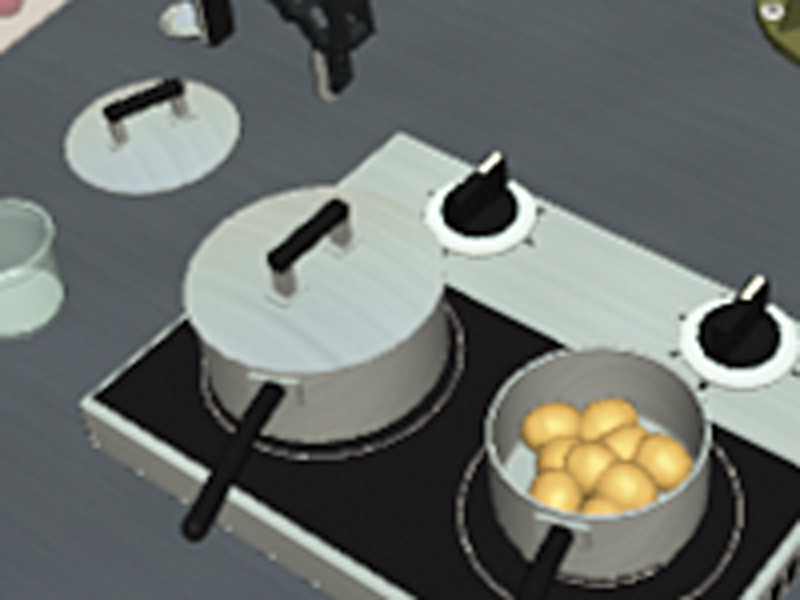

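Run:
```python
from lid import *
q=np.load("pics/w3.npz");P=(q["R"],q["e"],bot.calibration("wrist"));g=cv2.cvtColor(cv2.imread("pics/w3.png"),6)
m=np.zeros_like(g);m[98:160,262:302]=g[98:160,262:302]>130
for c in big(m)[:3]:print(cv2.boundingRect(c),bar(c,"wrist",.106,P))
m=np.zeros_like(g);m[115:165,485:506]=g[115:165,485:506]>150
for c in big(m)[:3]:print(cv2.boundingRect(c),bar(c,"wrist",.106,P))
q=np.load("pics/w10.npz");P=(q["R"],q["e"],bot.calibration("wrist"));im=cv2.imread("pics/w10.png");gg=cv2.cvtColor(im,6)
m=np.zeros_like(gg);m[80:270,180:380]=gg[80:270,180:380]<105
# depth flatness from scene
p,d=bot.read_camera("scene");R,e,c=pose("scene")
v,u=np.mgrid[0:420,0:560];X=e+d[...,None]*(np.stack([(u-c["cx"])/f(c),-(v-c["cy"])/f(c),-np.ones_like(u,float)],-1)@R.T)
r=np.hypot(X[...,0]-.6476,X[...,1]+.0985);k=(r<.08)&(X[...,2]>.135)&(X[...,2]<.165)
A=np.c_[X[k][:,:2]-[.6476,-.0985],np.ones(k.sum())];s=np.linalg.lstsq(A,X[k][:,2],rcond=None)[0];print("lid top plane",k.sum(),s)
```

```text
(262, 148, 40, 12) (array([ 0.49974194, -0.09522768]), np.float32(90.97118), (10.326312065124512, 36.186222076416016))
(278, 101, 7, 24) (array([ 0.46166785, -0.09581995]), np.float32(0.2949621), (21.091829299926758, 5.457596302032471))
(286, 98, 16, 8) (array([ 0.44883069, -0.08335136]), np.float32(65.3441), (14.975255012512207, 5.807682514190674))
(495, 115, 11, 50) (array([0.4758175 , 0.14115033]), np.float32(7.796335), (54.68282699584961, 15.337450981140137))
lid top plane 1795 [-0.00704646  0.00643461  0.14586027]
```

Run:
```python
from station import bot
print(bot.sign_off(),bot.state()["t"])
```

```text
the job is handed in; nothing more can be done
the job is handed in; nothing more can be done
```

I turned the right-hand zone off, then put the large lid on the large pan standing on it, and handed the job in at about 16.5 s.

- **Knob:** I turned it about 78° anticlockwise until it met its stop. The wrist moment rose to about 0.7 Nm there, and afterwards the index line read within about 0.4° of square to the hob's front edge.
- **Lid:** I lowered it in steps of 1 to 4 mm. It made contact at a tool height of 0.180 m, as expected for a seated lid, pressing with about 6–8 N. The last pictures show it flush on the rim and its handle released. The small pan is still uncovered, and nothing else in view appears to have moved.

**Checks that disagreed:**
- **Index direction:** The task says the white index line points to the hob's rear when off. On both knobs here it points to the front. I relied on the bar being square, the stop, and the other knob, which was already off and looks the same.
- **Lid level:** A rough depth-plane fit of the lid top gave about 0.5° of tilt. I put that down to depth noise and uneven coverage of the lid's shape. The tool was level when the lid touched down, and the pictures show no gap.

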